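# Store a wafer carrier in the dry well and work its sticking amber cover shut

### The arm

A 6-joint arm with a two-finger parallel gripper is mounted at the origin on the work surface. World frame = base frame: x ahead of the robot, y to its left, z up, the work surface at z = 0. Lengths are in m, angles in rad, forces in N, time in s.
With the tool pointing down it reaches from about 0.35 to 0.775 m from the base axis. Payload 7.3 kg.
Tool frame: the origin (TCP) lies on the centre line of the jaws, within the pads' length; the fingertips stand 25 mm ahead of it and the grasp point (between the pads) lies 6 mm ahead of it; z points along the fingers, y is the direction in which the jaws open and shut (so a half turn about z gives the same grasp; the last joint's range is limited). The gripper opens to 92 mm and grips with 3 to 60 N. Pads are 19 mm wide; open, the fingers measure 130 mm over their backs; the gripper's body (75 mm by 190 mm) begins 47 mm behind the grasp point.
Start: joints at [0.954, 0.342, 1.524, -0, 1.275, -0.146], TCP at [0.238, 0.468, 0.252] pointing down, gripper open.
Joint ranges: [-2.53, 2.53], [-0.77, 2.02], [0.04, 2.7], [-1, 4.14], [0.28, 2.66], [-3.11, 3.11]. Speed limits (rad/s): [2.57, 2.57, 3.14, 3.14, 3.14, 3.14].

### API

Orientations are given as [roll, pitch, yaw] about the fixed x, y, z axes, in that order (R = Rz(yaw) Ry(pitch) Rx(roll)).
In Python, from cell import telemetry, read_camera, workorder gives the robot as it stands.
- The arm moves only by the shell command python3 -m creep 'ROWS' [FORCE]. ROWS is JSON, one flat list of numbers, 5 for each row, row after row: the opening, from 0 (shut) to 1 (fully open), then the shift along the world's x, y, z in m, then the turn about the world's z in rad. A call has 1 to 12 rows; each row shifts and turns the pose as measured when the row begins; what a row does not reach is not made up. A row lasts 1/8 s, in which the tool goes at most 62.5 mm and 10.7 degrees, less where a joint would pass 70% of its speed; a pose out of reach is approached as far as the arm can. A call is refused whole if a number of a shift passes 0.0625 or a number of a turn 0.188, either way. A call with a gripper value outside its range is refused whole. The fingers move at their own pace and stop on an object; FORCE is the grip in N (left out, the last holds). Time passes only in rows, so rows that do not move let the fingers close. It gives the time, the measured TCP pose, the force and the opening at its end, in the units of the state.
- telemetry.observe(): the state, without advancing time (a new reading comes with each control period).
- read_camera(name): name is "scene" or "top" or "wrist"; returns a dict with "image" (384x512x3 uint8, red, green, blue), "fovy" (degrees; the focal length in pixels is half the picture's height over the tangent of half this angle, whatever the lens; pixels are square), "cx", "cy" (the principal point, pixels), "R" (3x3) and "t" (3): a world point X has camera coordinates R X + t. Camera axes: x right, y down, z forward; pixel columns grow to the right and rows downward; lengths in m; the calibration is good to about 2 mm. A picture is of the moment at which its call begins. There is no depth.
- workorder.hand_in(): hands the job in, once; it reports no verdict.
The state is a dict: "time": time; "qpos": joint angles; "qvel": joint speeds; "joint_efforts": joint torques, N m; "tool_pos": TCP position; "tool_rot": TCP orientation; "contact_force": force on the tool from outside, world axes, zero at the start; "torque": the same for the moment, N m; "opening": finger opening in m.
Only numpy, scipy, OpenCV 4.12 (cv2) and the standard library are available. Lean on these libraries where they do the work, as an engineer would, in place of code of your own. Each camera call takes 0.05 s, during which the arm holds its last target.

### The job

Take the blue-lidded wafer carrier from the orange tray and set it down, without dropping it, on the round white pad in the dry well; then slide the amber cover fully shut, home against its stops at both ends, and seat it with one last firm press of about 15 N, held for a moment. The cover is wide, its channels are gummy and it jams as soon as one end runs ahead, so walk it along with gentle pushes at its two knobs in turn, and never push it with more than 25 N. Leave everything else where it is, the canister in the well included.

Things in the scene. Friction and masses are not known exactly. Their poses are not given: they have to be found in the camera images.
- dock: Dry well, fixed: white box 300 (x) by 370 (y) by 80 mm high, an aluminium channel along each side (tops 97 mm up), ending in rubber stops. Origin: centre of its underside; +x away from the robot, the way the cover closes, +y left. The well: x 22 to 138, y -140 to 140 mm, floor 30 mm up. Near half: a flat deck over which the cover stands when open.
- cover: Amber plate 140 (x) by 300 (y) by 6 mm, about 0.85 kg, top 92 mm over the bench; it slides along the dock's +x and starts 87 to 100 mm short of shut. Origin: its centre, 83 mm over the bench. It has 0.4 to 2 mm play in each channel: a push of 3 to 10 N at a knob moves that end 5 to 40 mm until it racks and jams (above some 12 N); the other knob then frees it. Either channel may stick more.
- cover_left_knob (a point): Middle of the upright black rubber-sleeved knob at the cover's left (+y) end: a cylinder 20 mm across standing 34 mm above the plate; this point is 17 mm above the plate, at (-20, 130) mm from the cover's centre.
- cover_right_knob (a point): The same at the cover's right end, at (-20, -130) mm from the cover's centre.
- cover_left_front (a point): Point on the top of the cover's leading (+x) edge, in line with the left knob and 90 mm ahead of it.
- cover_right_front (a point): The same in line with the right knob.
- dock_closed_left (a point): Where cover_left_front lies when the cover is shut against the rubber stops, fixed to the dock.
- dock_closed_right (a point): Where cover_right_front lies when the cover is shut.
- carrier_center (a point): Centre, half-way up, of the wafer carrier to be stored: a closed round box with a blue lid and a black base, 60 mm across and 30 mm high, upright, 90 g, on the orange tray (floor 5 mm thick, rim 10 mm high).
- seat_top (a point): Middle of the top of the round white pad in the well where the carrier belongs: 72 mm across, 4 mm thick, its top 34 mm above the bench, in the left or the right half of the well (75 mm either side of the middle, 100 mm towards +x from the dock's origin). The open cover leaves at least 8 mm beside a carrier centred on it.
- canister_center (a point): Centre of the aluminium drying-agent canister, 50 mm across and 38 mm high, standing in the other half of the well. Stays where it is.
- empty_center (a point): Centre of an empty carrier, all white, of the same size, the other one on the tray. Stays where it is.
- tray: The orange tray, fixed, 230 (x) by 105 (y) mm; origin at the centre of its underside. The two carriers stand 114 mm apart along its x.
- jar: Capped clear jar with a red lid, 66 mm across and 75 mm high, on the bench beyond the tray. Bystander; origin under its centre.
- dishes: Stack of glass dishes, 90 mm across and 40 mm high, left of the dock. Bystander; origin under its centre.
- tweezers: Steel tweezers lying on the bench beyond the dock, 130 mm long and 4 mm high. Bystander.
- maskbox: Black mask box, 130 by 130 by 22 mm, on the bench left of the dock. Bystander.
- beaker: Small glass beaker, 64 mm across and 85 mm high, at the back of the bench. Bystander.
Mind the look-alikes: they are no part of the job. Leave any red or turquoise look-alike of the part that bears carrier_center alone.

How it is judged:
By the outcome, as a careful person would: the job done as asked, in the order asked, and still so for the second after the job is handed in, with the robot touching nothing.
It also fails if it takes over 72 s, if anything falls off the work surface, if the arm or the gripper's body presses on something with over 40 N, if the wrist force passes 120 N, or if a joint passes its speed limit or range.

## Working session

There is one attempt and no reset: what is moved stays moved. The work goes in short steps, Python scripts to look and compute and a shell command to move; the robot and the scene stay as the last step left them, time stands still between calls to the robot, and variables do not carry over. Pictures are saved under pics/ and viewed, and the job is handed in when it is done.

```bash
ls; mkdir -p pics; python3 - <<'E'
from cell import telemetry, read_camera
import cv2
s=telemetry.observe();print({k:s[k] for k in('time','tool_pos','tool_rot','contact_force','opening')})
for n in('scene','top','wrist'):
    c=read_camera(n);cv2.imwrite(f'pics/{n}0.png',c['image'][:,:,::-1]);print(n,c['fovy'],c['cx'],c['cy'],c['R'],c['t'])
E
```

```text
pics
{'time': 0.0, 'tool_pos': array([0.23789759, 0.46759125, 0.25105181]), 'tool_rot': array([-3.14006637e+00, -2.24281576e-04,  2.67080062e+00]), 'contact_force': array([ 0.21127487, -0.10717813, -0.50677246]), 'opening': 0.09206495235499157}
scene 56.014404532698556 254.87992347958362 197.43396137115087 [[ 0.82733967  0.56169639 -0.00249846]
 [ 0.37319614 -0.55300539 -0.7449226 ]
 [-0.419802    0.6153716  -0.66714622]] [-0.48898991 -0.14557712  1.26287012]
top 45.85319712671949 250.90015382588106 203.5280322558008 [[-0.02129608 -0.99959052 -0.01911221]
 [-0.9815719   0.02453567 -0.18951149]
 [ 0.18990282  0.01472416 -0.98169248]] [0.02655655 0.60662152 1.39710303]
wrist 59.341903430303866 252.81942984792974 193.7133133808656 [[ 0.45384062  0.89108208 -0.001192  ]
 [ 0.85189295 -0.43348792  0.293882  ]
 [ 0.26135627 -0.13439105 -0.95584096]] [-0.52444489 -0.03635999  0.39107426]
```

View pics/scene0.png

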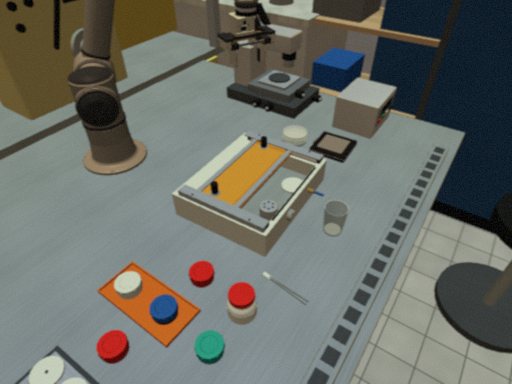

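View pics/top0.png

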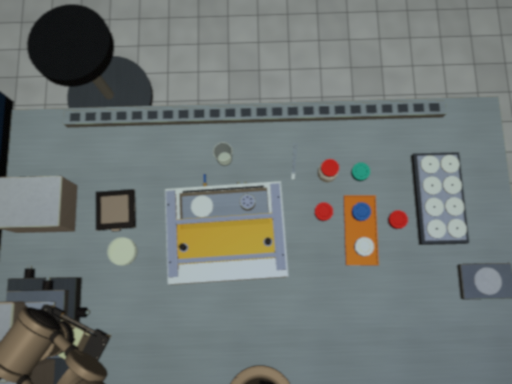

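View pics/wrist0.png

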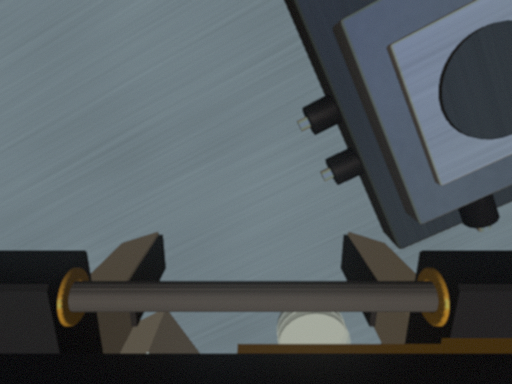

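In the top view the blue-lidded carrier is at (361,212). Things that could be mistaken for it are:
- the white empty carrier at (365,247)
- red look-alikes at (324,212) and (398,219)
- the jar's red lid at (330,169)
- the turquoise look-alike at (361,172)

I choose the blue lid on the orange tray. The pad is at (202,206), in the left half of the well, and the canister is at (248,202). The knobs are at (183,247) and (268,241).

```bash
cat > h.py <<'E'
import numpy as np, cv2
from cell import telemetry, read_camera
def f(c): return c['image'].shape[0]/2/np.tan(np.radians(c['fovy'])/2)
def ray(c,u,v,z):
    d=np.array([(u-c['cx'])/f(c),(v-c['cy'])/f(c),1.]); R=np.array(c['R']);o=-R.T@c['t'];d=R.T@d
    return o+d*(z-o[2])/d[2]
def proj(c,X):
    p=np.array(c['R'])@np.array(X)+c['t'];return c['cx']+f(c)*p[0]/p[2],c['cy']+f(c)*p[1]/p[2]
def mask(c,lo,hi):
    return cv2.inRange(cv2.cvtColor(c['image'],cv2.COLOR_RGB2HSV),np.array(lo),np.array(hi))
def blobs(m,amin=20):
    n,l,st,ce=cv2.connectedComponentsWithStats(m)
    return [(ce[i].round(2),st[i]) for i in range(1,n) if st[i][4]>=amin],l
E
python3 - <<'E'
from h import *
for n,roi in (('top',(160,150,400,290)),('scene',(80,100,340,370))):
    c=read_camera(n)
    x0,y0,x1,y1=roi
    cv2.imwrite(f'pics/{n}crop.png',cv2.resize(c['image'][y0:y1,x0:x1,::-1],None,fx=3 if n=='top' else 2.2,fy=3 if n=='top' else 2.2,interpolation=cv2.INTER_CUBIC))
    for nm,lo,hi,z in(('blue',(100,150,60),(125,255,255),.035),('orange',(4,180,80),(14,255,255),.01),('amber',(15,150,80),(28,255,255),.092),('knob',(0,0,0),(180,255,45),.126)):
        for ce,st in blobs(mask(c,lo,hi),15)[0]:
            if x0<ce[0]<x1 and y0<ce[1]<y1: print(n,nm,ce,st,ray(c,*ce,z).round(4))
E
```

```text
top blue [360.91 211.2 ] [353 204  16  16 197] [ 0.5774 -0.3422  0.035 ]
top orange [367.75 202.54] [351 197  24  22 101] [ 0.6101 -0.3723  0.01  ]
top amber [358.09 235.65] [ 345  197   32   68 1073] [ 0.4918 -0.3153  0.092 ]
top amber [369.86 201.  ] [366 198   8   8  22] [ 0.5993 -0.359   0.092 ]
top amber [224.59 237.42] [ 178  219   95   39 2843] [0.496  0.0956 0.092 ]
scene blue [163.2  307.52] [151 296  26  25 505] [ 0.586  -0.3455  0.035 ]
scene orange [151.12 306.03] [  99  263  100   83 2586] [ 0.5464 -0.3496  0.01  ]
scene amber [245.86 171.43] [ 214  141   72   64 1977] [0.5008 0.0869 0.092 ]
scene amber [207.32 188.98] [203 185   9   9  44] [ 0.4586 -0.0359  0.092 ]
scene knob [273.02 102.64] [228  88  92  30 776] [0.3763 0.4319 0.126 ]
scene knob [ 98.97 110.21] [  77   91   48   40 1358] [-0.0938  0.0492  0.126 ]
scene knob [333.08 149.62] [311 132  45  30 330] [0.6798 0.2812 0.126 ]
scene knob [263.44 141.69] [261 137   5  10  39] [0.4859 0.2018 0.126 ]
scene knob [214.04 187.33] [211 182   7  12  57] [ 0.497  -0.0501  0.126 ]
scene knob [168.7  320.09] [160 314  17  10  23] [ 0.6654 -0.3894  0.126 ]
```

View pics/topcrop.png

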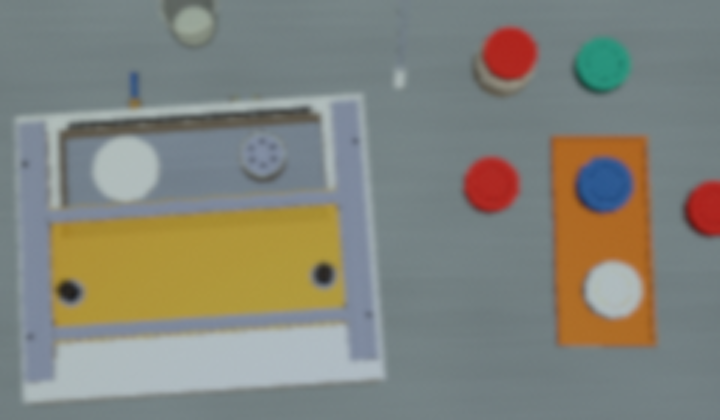

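View pics/scenecrop.png

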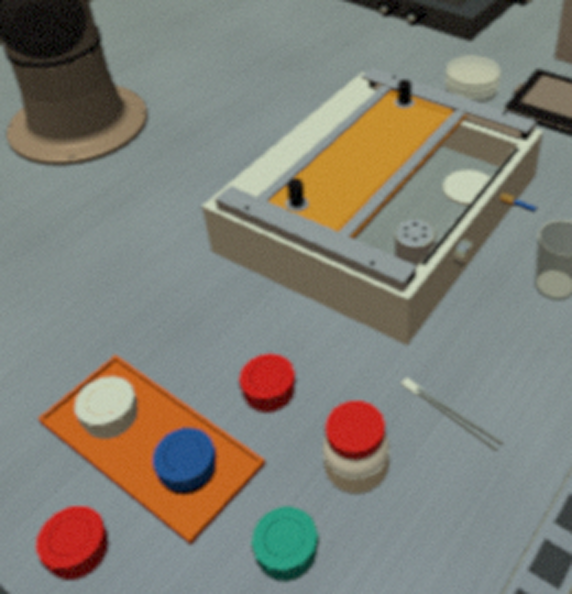

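```bash
python3 - <<'E'
from h import *
T=read_camera('top');S=read_camera('scene')
def near(c,lo,hi,u,v,z,nm,amin=15):
    b,l=blobs(mask(c,lo,hi),amin)
    b=min(b,key=lambda q:np.hypot(*(q[0]-[u,v])))
    m=(l==l[int(round(b[0][1])),int(round(b[0][0]))]).astype(np.uint8)
    cn=max(cv2.findContours(m,0,2)[0],key=cv2.contourArea)
    e=cv2.fitEllipse(cn) if len(cn)>4 else None
    print(nm,b[0],b[1],'ell',np.round(e[0],2),np.round(e[1],1),ray(T if c is T else S,*e[0],z).round(4)); return e[0]
near(T,(100,150,60),(125,255,255),361,211,.035,'blueT')
near(S,(100,150,60),(125,255,255),163,307,.035,'blueS')
for c,n,pts in((T,'T',[(202,206),(248,202),(365,247)]),(S,'S',[(292,184),(128,282)])):
    for u,v in pts: print(n,u,v,c['image'][v-1:v+2,u-1:u+2].reshape(-1,3).mean(0), cv2.cvtColor(c['image'][v:v+1,u:u+1],cv2.COLOR_RGB2HSV))
near(T,(0,0,190),(180,60,255),202,206,.034,'padT')
near(T,(0,0,190),(180,60,255),365,247,.035,'emptyT')
near(S,(0,0,180),(180,60,255),292,184,.034,'padS')
near(T,(0,0,0),(180,255,80),183,247,.126,'LknobT',5)
near(T,(0,0,0),(180,255,80),268,241,.126,'RknobT',5)
# scene knob top pixels
for u,v in((263.4,138.5),(213.5,183.5)): print('knobS',ray(S,u,v,.126).round(4))
E
```

```text
blueT [360.87 211.21] [353 204  16  16 198] ell [360.88 211.13] [15.  15.6] [ 0.5777 -0.3421  0.035 ]
blueS [163.3  307.61] [151 296  26  25 507] ell [163.18 307.59] [22.9 26.7] [ 0.5861 -0.3457  0.035 ]
T 202 206 [176.55555556 187.88888889 187.11111111] [[[ 88  16 188]]]
T 248 202 [125.33333333 136.77777778 156.44444444] [[[109  51 159]]]
T 365 247 [175.11111111 186.66666667 188.77777778] [[[ 95  18 189]]]
S 292 184 [197.33333333 207.22222222 183.77777778] [[[ 42  28 207]]]
S 128 282 [198.33333333 206.88888889 185.55555556] [[[ 44  26 207]]]
padT [234.82 270.18] [ 186  260  101   21 1363] ell [236.06 270.21] [ 17.  109.7] [0.3975 0.0645 0.034 ]
emptyT [234.82 270.18] [ 186  260  101   21 1363] ell [236.06 270.21] [ 17.  109.7] [0.3975 0.0645 0.035 ]
padS [290.81 183.53] [282 177  20  15 206] ell [291.06 183.63] [13.2 19.4] [0.6049 0.1748 0.034 ]
LknobT [182.37 246.63] [180 244   6   6  30] ell [182.35 246.65] [5.4 5.9] [0.4671 0.2205 0.126 ]
RknobT [267.4  240.96] [265 239   6   5  25] ell [267.39 240.91] [4.8 5.3] [ 0.4784 -0.0356  0.126 ]
knobS [0.4761 0.2167 0.126 ]
knobS [ 0.4859 -0.0387  0.126 ]
```

```bash
python3 - <<'E'
from h import *
T=read_camera('top')
g=T['image'][:,:,0]  # red channel
m=((g>158)).astype(np.uint8)
for ce,st in blobs(m,60)[0]:
    if 150<ce[0]<400 and 150<ce[1]<300: print(ce,st,ray(T,*ce,.034).round(4))
# dock outline edges: white rim bottom corners/top corners at z=.08
for u,v in((165.3,188.5),(281,182),(167.5,284),(288,276.5)): print(ray(T,u,v,.08).round(4))
E
```

```text
[329.85 166.93] [322 159  17  16 209] [ 0.7283 -0.2503  0.034 ]
[223.22 191.25] [175 182  97  37 295] [0.6551 0.1028 0.034 ]
[201.47 205.9 ] [192 196  20  21 340] [0.6079 0.1744 0.034 ]
[360.18 234.04] [ 345  196   32   69 1600] [ 0.5035 -0.3351  0.034 ]
[323.76 210.6 ] [316 203  17  16 218] [ 0.5825 -0.2227  0.034 ]
[398.54 218.66] [391 211  16  16 213] [ 0.5503 -0.4613  0.034 ]
[225.38 238.  ] [ 177  219   97   39 3011] [0.5009 0.0974 0.034 ]
[227.15 270.41] [ 168  258  120   26 1964] [0.3975 0.0929 0.034 ]
[0.6585 0.2841 0.08  ]
[ 0.6702 -0.0851  0.08  ]
[0.3582 0.273  0.08  ]
[ 0.3728 -0.0964  0.08  ]
```

```bash
python3 -m creep '[1,0.024,-0.058,0,0.043, 1,0.024,-0.058,0,0.043, 1,0.024,-0.058,0,0.043, 1,0.024,-0.058,0,0.043, 1,0.024,-0.058,0,0.043, 1,0.024,-0.058,0,0.043, 1,0.024,-0.058,0,0.043, 1,0.024,-0.058,0,0.043, 1,0.024,-0.058,0,0.043, 1,0.024,-0.058,0,0.043, 1,0.024,-0.058,0,0.043, 1,0.024,-0.058,0,0.043]'
```

```text
time: 1.9
tool_pos: [0.5226, -0.227, 0.2534]
tool_rot: [3.138, 0.009, -3.072]
contact_force: [2.0, 0.3, 0.4]
opening: 0.0919
```

```bash
python3 -m creep '[1,0.02,-0.05,-0.02,-0.03, 1,0.015,-0.035,-0.03,0, 1,0.01,-0.02,-0.02,0, 1,0,0,0,0]'; python3 - <<'E'
from h import *
c=read_camera('wrist');cv2.imwrite('pics/w1.png',c['image'][:,:,::-1])
s=telemetry.observe();print(s['tool_pos'],s['tool_rot'],s['contact_force'])
for ce,st in blobs(mask(c,(100,150,60),(125,255,255)),200)[0]: print(ce,st,ray(c,*ce,.035))
E
```

```text
time: 2.4
tool_pos: [0.5687, -0.3403, 0.1798]
tool_rot: [3.139, 0.01, -3.108]
contact_force: [-0.9, 1.0, -1.0]
opening: 0.0917
[ 0.56886563 -0.33969665  0.18109658] [ 3.13962954  0.01070556 -3.10727681] [-0.86877522  0.1589964  -0.55585986]
[248.63 196.6 ] [ 216  164   66   65 3365] [ 0.57831251 -0.34308311  0.035     ]
```

View pics/w1.png

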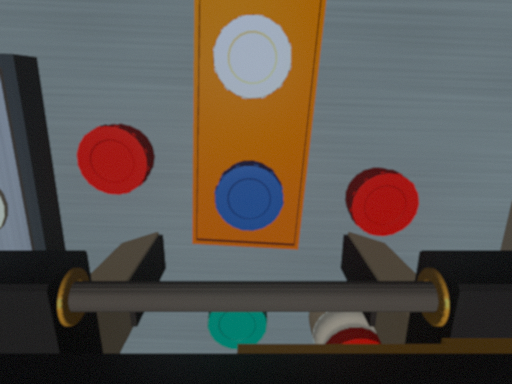

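The close view shows the blue lid alone on the tray at (248,197), which casts to (0.578, -0.343). The neighbours are clear, so I'm descending to keep the fingertips just above the tray rim.

```bash
python3 -m creep '[0.9,0.0095,-0.003,-0.03,0, 0.85,0,0,-0.04,0, 0.85,0,0,-0.03,0, 0.85,0,0,0,0]'
```

```text
time: 2.95
tool_pos: [0.5802, -0.3393, 0.0863]
tool_rot: [-3.139, 0.018, -3.104]
contact_force: [0.6, -0.8, 0.5]
opening: 0.0778
```

```bash
python3 -m creep '[0.85,-0.001,-0.003,-0.025,0, 0.85,0,0,-0.015,0, 0.85,0,0,-0.006,0, 0.85,0,0,0,0]'; python3 - <<'E'
from h import *
c=read_camera('wrist');cv2.imwrite('pics/w2.png',c['image'][:,:,::-1])
E
```

```text
time: 3.45
tool_pos: [0.5829, -0.3425, 0.048]
tool_rot: [-3.132, 0.027, -3.101]
contact_force: [-0.8, 1.2, 0.2]
opening: 0.078
```

View pics/w2.png

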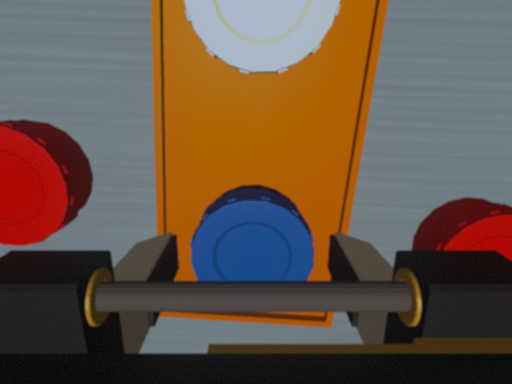

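```bash
python3 -m creep '[0.85,-0.006,0,-0.008,0, 0.85,0,0,-0.003,0, 0.6,0,0,0,0, 0.5,0,0,0,0, 0.5,0,0,0,0, 0.5,0,0,0,0]' 15
```

```text
time: 4.25
tool_pos: [0.5771, -0.3432, 0.0381]
tool_rot: [-3.13, 0.029, -3.101]
contact_force: [0.0, -1.1, -0.6]
opening: 0.0597
```

```bash
python3 -m creep '[0.5,0,0,0.03,0, 0.5,0,0,0.05,0, 0.5,0,0.01,0.05,0, 0.5,0.003,0.04,0.03,0, 0.5,0.003,0.05,0,0, 0.5,0.003,0.05,0,0, 0.5,0.003,0.05,0,0, 0.5,0.003,0.05,0,0, 0.5,0.003,0.05,0,0, 0.5,0.003,0.05,0,0, 0.5,0,0.05,0,0, 0.5,0,0,0,0]'
```

```text
time: 5.75
tool_pos: [0.5957, 0.0694, 0.2025]
tool_rot: [-3.131, 0.031, -3.104]
contact_force: [-0.1, -0.3, -1.1]
opening: 0.0598
```

```bash
python3 -m creep '[0.5,0.006,0.05,0,0, 0.5,0.005,0.045,0,0, 0.5,0,0.005,0,0, 0.5,0,0,0,0]';  python3 - <<'E'
from h import *
c=read_camera('wrist');cv2.imwrite('pics/w3.png',c['image'][:,:,::-1])
c=read_camera('scene');cv2.imwrite('pics/s3.png',cv2.resize(c['image'][90:280,160:380,::-1],None,fx=3,fy=3,interpolation=2))
s=telemetry.observe();print(s['tool_pos'],s['tool_rot'],s['contact_force'])
E
```

```text
time: 6.25
tool_pos: [0.6074, 0.1686, 0.2022]
tool_rot: [-3.129, 0.031, -3.106]
contact_force: [0.6, -0.5, -0.8]
opening: 0.0592
[0.60748556 0.16793499 0.20232154] [-3.12939412  0.0312742  -3.10719141] [ 0.50763289 -0.78276237 -1.59300216]
```

View pics/w3.png

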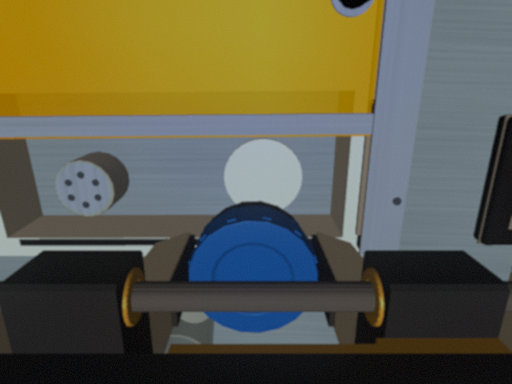

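View pics/s3.png

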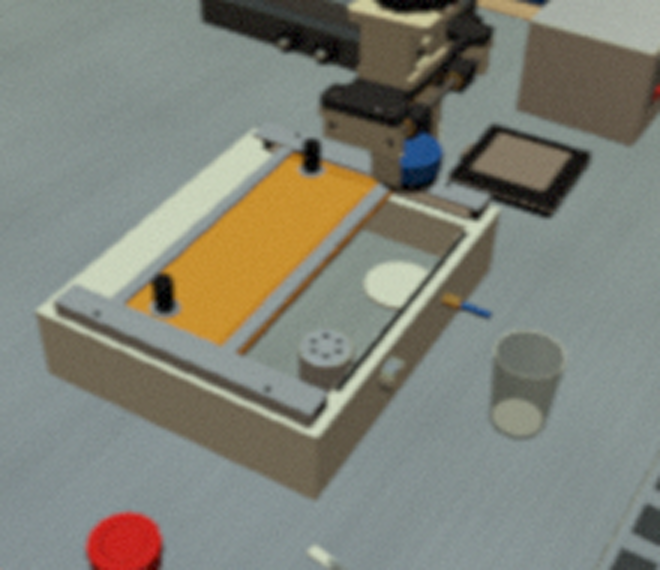

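The wrist view shows the carrier held level at (253,262). The pad is clear at (263,176) and the canister is at (85,187). Next I'll measure the pad in this view.

```bash
python3 - <<'E'
from h import *
c=read_camera('wrist');im=c['image']
m=((im[:,:,0]>150)&(abs(im[:,:,0].astype(int)-im[:,:,2])<45)).astype(np.uint8); m[:138]=0; m[205:]=0; m[:,:215]=0; m[:,312:]=0
b,l=blobs(m,500);print(b)
cn=max(cv2.findContours(m,0,2)[0],key=cv2.contourArea).reshape(-1,2)
cn=cn[cn[:,1]<200]
P=np.array([ray(c,u,v,.034) for u,v in cn])[:,:2]
A=np.c_[2*P,np.ones(len(P))];x=np.linalg.lstsq(A,(P**2).sum(1),rcond=None)[0]
print('pad',x[:2],'r',np.sqrt(x[2]+x[0]**2+x[1]**2))
# blue lid top circle: lid region
bm=mask(c,(100,150,60),(125,255,255));bb=blobs(bm,500)[0];print(bb)
s=telemetry.observe();zt=s['tool_pos'][2]-.003
print('lid edges',ray(c,190,270,zt),ray(c,316,270,zt), s['tool_pos'])
# cover front edge at left region & well far wall top
for u in(200,330): print('front',ray(c,u,136.5 if u>300 else 137.5,.092))
for u in(40,200): print('far floor',ray(c,u,215 if u<100 else 213,.03))
E
```

```text
[(array([263.59, 172.96]), array([ 225,  140,   77,   65, 4046], dtype=int32))]
pad [0.60867008 0.17572891] r 0.03447587499227176
[(array([251.87, 250.84]), array([ 188,  207,  131,   75, 7430], dtype=int32)), (array([253.03, 319.65]), array([ 205,  312,   96,   20, 1369], dtype=int32))]
lid edges [0.60664545 0.13948597 0.1994363 ] [0.60430597 0.19644961 0.1994363 ] [0.60753721 0.16783455 0.2024363 ]
front [0.56480333 0.12753059 0.092     ]
front [0.56078294 0.22008999 0.092     ]
far floor [ 0.65692785 -0.04050311  0.03      ]
far floor [0.64877034 0.1161685  0.03      ]
```

```bash
python3 -m creep '[0.5,0,0.0075,-0.03,0, 0.5,0,0,-0.03,0, 0.5,0,0,-0.02,0, 0.5,0,0,0,0]'
```

```text
time: 6.9
tool_pos: [0.6085, 0.1701, 0.1218]
tool_rot: [-3.129, 0.034, -3.114]
contact_force: [-0.6, -0.2, -0.4]
opening: 0.0596
```

```bash
python3 -m creep '[0.5,0,0.005,-0.01,0, 0.5,-0.001,0.001,-0.02,0, 0.5,0,0,-0.01,0, 0.5,0,0,0,0]'
```

```text
time: 7.4
tool_pos: [0.6096, 0.1756, 0.0836]
tool_rot: [-3.13, 0.04, -3.116]
contact_force: [-0.8, 0.0, -0.1]
opening: 0.06
```

```bash
python3 -m creep '[0.5,-0.002,0,-0.008,0, 0.5,0,0,-0.004,0, 0.5,0,0,-0.002,0, 0.5,0,0,0,0]'; python3 - <<'E'
from h import *
c=read_camera('wrist');cv2.imwrite('pics/w4.png',c['image'][:,:,::-1])
E
```

```text
time: 7.9
tool_pos: [0.6084, 0.1758, 0.0704]
tool_rot: [-3.13, 0.042, -3.116]
contact_force: [-0.1, 0.1, -0.9]
opening: 0.0598
```

View pics/w4.png

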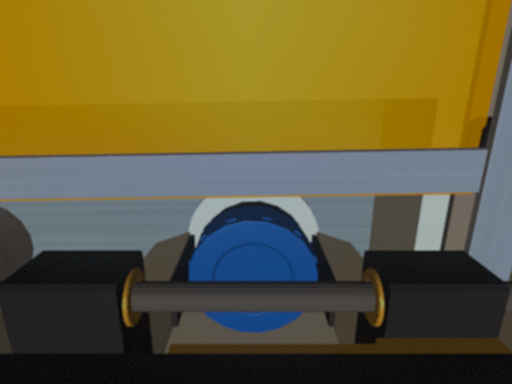

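The carrier sits centred left to right over the pad, whose rim shows evenly at about (190 and 318, 225). I'm lowering until contact.

```bash
python3 -m creep '[0.5,0,0,-0.002,0, 0.5,0,0,-0.0015,0, 0.5,0,0,0,0]'; 
```

```text
time: 8.32
tool_pos: [0.6088, 0.1758, 0.0673]
tool_rot: [-3.13, 0.044, -3.116]
contact_force: [-0.5, -0.8, -0.3]
opening: 0.0598
```

```bash
python3 -m creep '[0.5,0,0,-0.0015,0, 0.5,0,0,0,0]'; python3 -m creep '[0.5,0,0,-0.001,0, 0.5,0,0,0,0]'
```

```text
time: 8.57
tool_pos: [0.6091, 0.1759, 0.0673]
tool_rot: [-3.13, 0.045, -3.116]
contact_force: [-0.2, -0.4, -1.3]
opening: 0.0596
time: 8.82
tool_pos: [0.6093, 0.1759, 0.0671]
tool_rot: [-3.13, 0.046, -3.116]
contact_force: [-0.5, 0.6, 1.1]
opening: 0.0595
```

Height stopped at 0.0671 as predicted and the force turned positive, so the carrier is on the pad. Releasing now.

```bash
python3 -m creep '[0.68,0,0,0,0, 0.72,0,0,0,0, 0.78,0,0,0,0, 0.78,0,0,0,0]';python3 -m creep '[0.78,0,0,0.02,0, 0.78,0,0,0.04,0, 0.78,0,0,0.05,0, 0.78,0,0,0.03,0, 0.78,0,0,0,0]'; python3 - <<'E'
from h import *
c=read_camera('wrist');cv2.imwrite('pics/w5.png',c['image'][:,:,::-1])
E
```

```text
time: 9.32
tool_pos: [0.6094, 0.1759, 0.0663]
tool_rot: [-3.13, 0.045, -3.116]
contact_force: [-0.3, -0.1, 0.2]
opening: 0.0716
time: 9.95
tool_pos: [0.6082, 0.1757, 0.2091]
tool_rot: [-3.13, 0.043, -3.116]
contact_force: [0.5, -0.6, 0.1]
opening: 0.0714
```

View pics/w5.png

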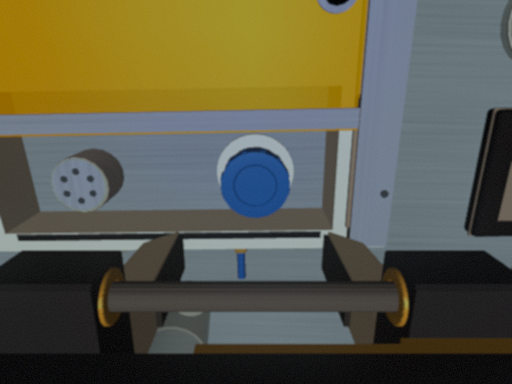

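```bash
python3 - <<'E'
from h import *
c=read_camera('wrist')
for ce,st in blobs(mask(c,(100,150,60),(125,255,255)),500)[0]: print(ce,st,ray(c,*ce,.064))
T=read_camera('top')
for lo,hi,n in(((100,150,60),(125,255,255),'blue'),((0,0,0),(180,255,80),'knob')):
  for ce,st in blobs(mask(T,lo,hi),5)[0]:
    if 165<ce[0]<285 and 190<ce[1]<260: print(n,ce,st,ray(T,*ce,.064 if n=='blue' else .126))
cv2.imwrite('pics/t5.png',cv2.resize(T['image'][160:300,150:300,::-1],None,fx=4,fy=4,interpolation=2))
E
```

```text
[254.97 185.06] [ 222  151   68   68 3618] [0.61058758 0.17592981 0.064     ]
blue [194.67 206.08] [193 205   4   4  12] [0.60214966 0.19238281 0.064     ]
knob [196.15 192.48] [ 148  152   79   92 1309] [0.63278067 0.17914495 0.126     ]
knob [267.38 241.  ] [265 239   5   5  21] [ 0.47811178 -0.03555519  0.126     ]
```

View pics/t5.png

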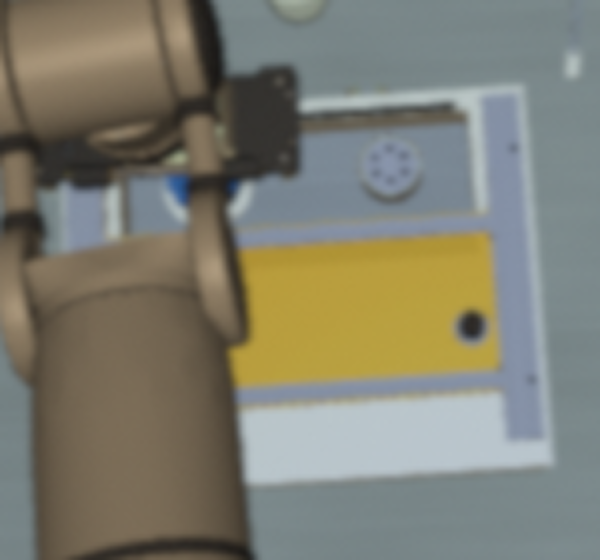

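The carrier rests at (0.6106, 0.1759), about 2 mm from the pad centre. Next I'll close the jaws and go behind the left knob.

```bash
python3 -m creep '[0,-0.045,0.012,0,0.013, 0,-0.045,0.012,0,0, 0,-0.045,0.012,0,0, 0,-0.03,0.008,-0.01,0, 0,-0.01,0.002,-0.02,0, 0,0,0,0,0]' 20; python3 - <<'E'
from h import *
c=read_camera('wrist');cv2.imwrite('pics/w6.png',c['image'][:,:,::-1])
E
```

```text
time: 10.85
tool_pos: [0.4211, 0.2203, 0.1634]
tool_rot: [-3.125, 0.017, -3.103]
contact_force: [1.1, -0.6, 0.1]
opening: 0.0164
```

View pics/w6.png

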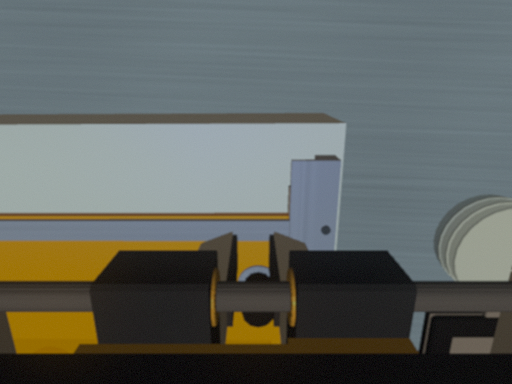

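```bash
python3 - <<'E'
from h import *
c=read_camera('wrist')
print(ray(c,258,285,.126),ray(c,258,318,.126)); s=telemetry.observe();t=s['tool_pos'];print(t,proj(c,t+[0,0,-.025]),-np.array(c['R']).T@c['t'])
for q in((.467,.2205,.126),(.467,.2205,.092),(.476,.2167,.126)): print(proj(c,q))
for u in (20,270): print('rear edge',ray(c,u,216,.089))
cv2.imwrite('pics/w6c.png',cv2.resize(c['image'][200:350,150:370,::-1],None,fx=3,fy=3))
E
```

```text
[0.45118292 0.22404502 0.126     ] [0.47412593 0.22501229 0.126     ]
[0.42328105 0.22052936 0.16509681] (np.float64(253.42775916200833), np.float64(253.49064338177192)) [0.33976582 0.21958006 0.29550267]
(np.float64(250.93539098400515), np.float64(307.7082728877481))
(np.float64(251.9817314446007), np.float64(276.568594518788))
(np.float64(244.12050184521829), np.float64(320.012752273061))
rear edge [0.42994915 0.06415873 0.089     ]
rear edge [0.422653   0.23070319 0.089     ]
```

View pics/w6c.png

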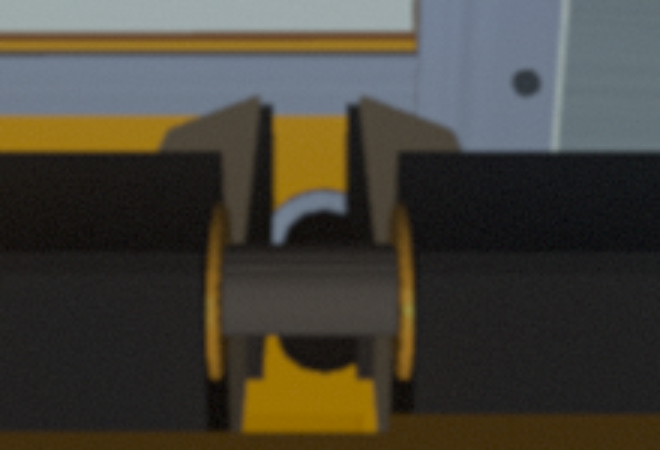

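```bash
python3 -m creep '[0,0,0.003,-0.022,0, 0,0,0,-0.013,0, 0,0,0,0,0]'
```

```text
time: 11.32
tool_pos: [0.4264, 0.2234, 0.1303]
tool_rot: [-3.127, 0.024, -3.106]
contact_force: [0.1, -1.2, -0.1]
opening: 0.0004
```

```bash
python3 -m creep '[0,0.01,0,-0.001,0, 0,0.006,0,0,0, 0,0.004,0,0,0]'
```

```text
time: 11.7
tool_pos: [0.4492, 0.2234, 0.1308]
tool_rot: [-3.127, 0.027, -3.106]
contact_force: [-1.4, 0.3, 0.3]
opening: 0.0002
```

```bash
python3 -m creep '[0,0.003,0,-0.001,0, 0,0.003,0,0,0]'
```

```text
time: 11.95
tool_pos: [0.4551, 0.2235, 0.13]
tool_rot: [-3.127, 0.026, -3.106]
contact_force: [-2.1, 0.9, 1.3]
opening: 0.0005
```

```bash
python3 -m creep '[0,0.003,0,-0.001,0, 0,0.003,0,0,0]'
```

```text
time: 12.2
tool_pos: [0.4606, 0.2239, 0.1288]
tool_rot: [-3.128, 0.024, -3.106]
contact_force: [-5.1, 2.8, 2.0]
opening: 0.0005
```

```bash
python3 -m creep '[0,0.003,0,0,0, 0,0.003,0,0,0]'
```

```text
time: 12.45
tool_pos: [0.4629, 0.2243, 0.1285]
tool_rot: [-3.128, 0.015, -3.106]
contact_force: [-13.2, 1.4, 10.9]
opening: 0.0003
```

```bash
python3 -m creep '[0,-0.012,0,0.001,0, 0,0,-0.05,0,0, 0,0.001,-0.06,0,0, 0,0.001,-0.06,0,0, 0,0.002,-0.06,0,0, 0,0,-0.028,0,0, 0,0,0,0,0]'
```

```text
time: 13.32
tool_pos: [0.4555, -0.0414, 0.1306]
tool_rot: [-3.124, 0.026, -3.102]
contact_force: [-0.8, 0.4, -0.8]
opening: 0.0001
```

```bash
python3 -m creep '[0,0.006,0.006,-0.001,0, 0,0.004,0,0,0]'
```

```text
time: 13.58
tool_pos: [0.4652, -0.0338, 0.1295]
tool_rot: [-3.124, 0.025, -3.101]
contact_force: [-2.6, -3.5, 0.9]
opening: 0.0006
```

```bash
python3 -m creep '[0,0.004,0,-0.001,0, 0,0.003,0,0,0]'
```

```text
time: 13.82
tool_pos: [0.4722, -0.0321, 0.1282]
tool_rot: [-3.124, 0.023, -3.098]
contact_force: [-3.0, -2.8, 1.1]
opening: 0.0007
```

```bash
python3 -m creep '[0,0.003,0,-0.001,0, 0,0.003,0,0,0, 0,0.003,0,0,0]'
```

```text
time: 14.2
tool_pos: [0.4814, -0.0316, 0.1269]
tool_rot: [-3.124, 0.022, -3.097]
contact_force: [-2.6, -2.3, 1.0]
opening: 0.0006
```

```bash
python3 -m creep '[0,0.003,0,-0.0005,0, 0,0.003,0,0,0]'
```

```text
time: 14.45
tool_pos: [0.4868, -0.0318, 0.1262]
tool_rot: [-3.124, 0.019, -3.097]
contact_force: [-9.3, -2.9, 6.1]
opening: 0.0004
```

```bash
python3 -m creep '[0,-0.018,0,0.002,0, 0,-0.004,0.05,0,0, 0,-0.004,0.06,0,0, 0,-0.004,0.06,0,0, 0,-0.002,0.06,0,0, 0,0,0.025,0,0, 0,0,0,0,0]'
```

```text
time: 15.32
tool_pos: [0.4604, 0.2327, 0.1301]
tool_rot: [-3.13, 0.036, -3.102]
contact_force: [-0.5, -0.5, -0.6]
opening: 0.0004
```

```bash
python3 -m creep '[0,0.002,-0.008,-0.001,0, 0,0.003,0,0,0, 0,0.003,0,0,0]'
```

```text
time: 15.7
tool_pos: [0.4689, 0.2221, 0.1289]
tool_rot: [-3.13, 0.036, -3.105]
contact_force: [-2.7, 0.3, 0.8]
opening: 0.0005
```

```bash
python3 -m creep '[0,0.003,0,-0.001,0, 0,0.003,0,0,0, 0,0.003,0,0,0]'
```

```text
time: 16.08
tool_pos: [0.4785, 0.2211, 0.1279]
tool_rot: [-3.13, 0.035, -3.107]
contact_force: [-2.6, 1.5, -0.2]
opening: 0.0009
```

```bash
python3 -m creep '[0,0.003,0,-0.0005,0, 0,0.003,0,0,0]'
```

```text
time: 16.32
tool_pos: [0.4847, 0.2212, 0.1272]
tool_rot: [-3.13, 0.034, -3.107]
contact_force: [-2.1, 1.7, 0.6]
opening: 0.0003
```

```bash
python3 -m creep '[0,0.003,0,-0.0005,0, 0,0.003,0,0,0]'
```

```text
time: 16.58
tool_pos: [0.4895, 0.2214, 0.1266]
tool_rot: [-3.13, 0.031, -3.107]
contact_force: [-10.8, 3.0, 7.1]
opening: 0.0004
```

```bash
python3 -m creep '[0,-0.016,0,0.002,0, 0,0,-0.05,0,0, 0,0.001,-0.06,0,0, 0,0.001,-0.06,0,0, 0,0.001,-0.06,0,0, 0,0,-0.016,0,0, 0,0,0,0,0]'
```

```text
time: 17.45
tool_pos: [0.4813, -0.0332, 0.1303]
tool_rot: [-3.126, 0.044, -3.104]
contact_force: [0.5, 0.4, -0.2]
opening: 0.0005
```

```bash
python3 -m creep '[0,0.003,0.001,-0.002,0, 0,0.003,0,0,0, 0,0.003,0,0,0]'
```

```text
time: 17.82
tool_pos: [0.4908, -0.0302, 0.1281]
tool_rot: [-3.126, 0.044, -3.1]
contact_force: [-4.1, -2.0, 1.2]
opening: 0.0003
```

```bash
python3 -m creep '[0,0.003,0,-0.001,0, 0,0.003,0,0,0, 0,0.003,0,0,0]'
```

```text
time: 18.2
tool_pos: [0.4993, -0.0291, 0.1268]
tool_rot: [-3.126, 0.041, -3.098]
contact_force: [-4.0, 0.2, 2.8]
opening: 0.0006
```

```bash
python3 -m creep '[0,0.003,0,-0.0005,0, 0,0.003,0,0,0]'
```

```text
time: 18.45
tool_pos: [0.5056, -0.029, 0.1263]
tool_rot: [-3.126, 0.041, -3.098]
contact_force: [-3.5, -2.0, 2.1]
opening: 0.0008
```

```bash
python3 -m creep '[0,0.003,0,-0.0003,0, 0,0.003,0,0,0]'
```

```text
time: 18.7
tool_pos: [0.5119, -0.0294, 0.1259]
tool_rot: [-3.126, 0.04, -3.099]
contact_force: [-2.8, -1.4, 0.5]
opening: 0.0007
```

```bash
python3 -m creep '[0,0.002,0,0,0, 0,0.002,0,0,0]'
```

```text
time: 18.95
tool_pos: [0.5146, -0.0295, 0.1256]
tool_rot: [-3.126, 0.036, -3.098]
contact_force: [-9.8, -1.8, 7.7]
opening: 0.0004
```

```bash
python3 -m creep '[0,-0.018,0,0.003,0, 0,-0.004,0.05,0,0, 0,-0.004,0.06,0,0, 0,-0.004,0.06,0,0, 0,-0.003,0.06,0,0, 0,0,0.014,0,0, 0,0,0,0,0]'
```

```text
time: 19.82
tool_pos: [0.4867, 0.2226, 0.1304]
tool_rot: [-3.13, 0.053, -3.103]
contact_force: [-0.9, 0.3, 0.4]
opening: 0.0002
```

```bash
python3 -m creep '[0,0.003,0,-0.002,0, 0,0.003,0,-0.001,0, 0,0.003,0,0,0]'
```

```text
time: 20.2
tool_pos: [0.4965, 0.2193, 0.1269]
tool_rot: [-3.13, 0.051, -3.107]
contact_force: [-2.5, 1.2, 0.2]
opening: 0.0003
```

```bash
python3 -m creep '[0,0.003,0,-0.001,0, 0,0.003,0,0,0, 0,0.003,0,0,0]'
```

```text
time: 20.58
tool_pos: [0.5061, 0.2182, 0.1258]
tool_rot: [-3.13, 0.05, -3.109]
contact_force: [-1.8, 2.0, 0.3]
opening: 0.0006
```

```bash
python3 -m creep '[0,0.003,0,-0.0005,0, 0,0.003,0,0,0]'
```

```text
time: 20.82
tool_pos: [0.5123, 0.2184, 0.1252]
tool_rot: [-3.13, 0.05, -3.109]
contact_force: [-2.3, 0.5, 0.1]
opening: 0.0008
```

```bash
python3 -m creep '[0,0.003,0,0,0, 0,0.002,0,0,0]'
```

```text
time: 21.08
tool_pos: [0.5167, 0.2187, 0.125]
tool_rot: [-3.13, 0.047, -3.109]
contact_force: [-7.0, 2.7, 4.4]
opening: 0.0002
```

```bash
python3 -m creep '[0,0.002,0,0,0, 0,0.002,0,0,0]'
```

```text
time: 21.32
tool_pos: [0.5177, 0.2189, 0.125]
tool_rot: [-3.13, 0.04, -3.108]
contact_force: [-10.1, 0.2, 7.6]
opening: 0.0004
```

```bash
python3 -m creep '[0,-0.015,0,0.003,0, 0,0,-0.05,0,0, 0,0.001,-0.06,0,0, 0,0.001,-0.06,0,0, 0,0.001,-0.06,0,0, 0,0,-0.012,0,0, 0,0,0,0,0]'
```

```text
time: 22.2
tool_pos: [0.5052, -0.0292, 0.1305]
tool_rot: [-3.126, 0.053, -3.105]
contact_force: [0.5, 0.7, -0.5]
opening: 0.0004
```

```bash
python3 -m creep '[0,0.003,0,-0.002,0, 0,0.003,0,-0.001,0, 0,0.003,0,0,0]'
```

```text
time: 22.58
tool_pos: [0.5146, -0.0256, 0.1274]
tool_rot: [-3.127, 0.053, -3.1]
contact_force: [0.2, 0.4, 0.8]
opening: 0.0003
```

```bash
python3 -m creep '[0,0.003,0,-0.001,0, 0,0.003,0,0,0, 0,0.003,0,0,0]'
```

```text
time: 22.95
tool_pos: [0.5231, -0.0247, 0.126]
tool_rot: [-3.127, 0.05, -3.098]
contact_force: [-3.5, -0.7, 2.4]
opening: 0.0003
```

```bash
python3 -m creep '[0,0.003,0,-0.0005,0, 0,0.003,0,0,0]'
```

```text
time: 23.2
tool_pos: [0.5292, -0.0246, 0.1254]
tool_rot: [-3.127, 0.049, -3.099]
contact_force: [-3.2, -0.3, 1.9]
opening: 0.0004
```

```bash
python3 -m creep '[0,0.003,0,-0.0003,0, 0,0.003,0,0,0]'
```

```text
time: 23.45
tool_pos: [0.5355, -0.0247, 0.1251]
tool_rot: [-3.127, 0.049, -3.099]
contact_force: [-4.4, -1.8, 2.1]
opening: -0.0001
```

```bash
python3 -m creep '[0,0.003,0,0,0, 0,0.002,0,0,0]'
```

```text
time: 23.7
tool_pos: [0.5408, -0.0251, 0.125]
tool_rot: [-3.126, 0.048, -3.099]
contact_force: [-4.1, -3.0, 1.9]
opening: 0.0
```

```bash
python3 -m creep '[0,0.002,0,0,0, 0,0.002,0,0,0]'
```

```text
time: 23.95
tool_pos: [0.5427, -0.0252, 0.1248]
tool_rot: [-3.127, 0.042, -3.099]
contact_force: [-11.4, -2.1, 8.4]
opening: 0.0004
```

Switch to left (its contact is near 0.5177).

```bash
python3 -m creep '[0,-0.018,0,0.003,0, 0,-0.004,0.05,0,0, 0,-0.004,0.06,0,0, 0,-0.004,0.06,0,0, 0,-0.003,0.06,0,0, 0,0,0.010,0,0, 0,0,0,0,0]'
```

```text
time: 24.82
tool_pos: [0.5143, 0.2226, 0.1293]
tool_rot: [-3.131, 0.058, -3.103]
contact_force: [0.2, 0.2, -0.8]
opening: 0.0004
```

```bash
python3 -m creep '[0,0.003,0.001,-0.002,0, 0,0.003,0,-0.001,0, 0,0.003,0,0,0]'
```

```text
time: 25.2
tool_pos: [0.5242, 0.2203, 0.1259]
tool_rot: [-3.131, 0.057, -3.107]
contact_force: [-2.6, 1.3, 1.0]
opening: 0.0002
```

```bash
python3 -m creep '[0,0.003,0,-0.001,0, 0,0.003,0,0,0, 0,0.003,0,0,0]'
```

```text
time: 25.58
tool_pos: [0.5338, 0.2193, 0.1247]
tool_rot: [-3.131, 0.055, -3.109]
contact_force: [-2.4, 0.6, 0.9]
opening: 0.001
```

```bash
python3 -m creep '[0,0.003,0,-0.0005,0, 0,0.003,0,0,0]'
```

```text
time: 25.82
tool_pos: [0.54, 0.2194, 0.1241]
tool_rot: [-3.131, 0.055, -3.109]
contact_force: [-2.3, 0.7, -0.3]
opening: 0.0004
```

```bash
python3 -m creep '[0,0.002,0,0,0, 0,0.002,0,0,0]'
```

```text
time: 26.08
tool_pos: [0.5412, 0.2197, 0.1239]
tool_rot: [-3.13, 0.048, -3.108]
contact_force: [-12.9, 0.7, 7.9]
opening: 0.0005
```

```bash
python3 -m creep '[0,0.002,0,0,0, 0,0.002,0,0,0]'
```

```text
time: 26.32
tool_pos: [0.5413, 0.2197, 0.124]
tool_rot: [-3.129, 0.039, -3.107]
contact_force: [-9.8, 0.5, 6.0]
opening: 0.0003
```

```bash
python3 -m creep '[0,-0.014,0,0.004,0, 0,0.001,-0.05,0,0, 0,0.001,-0.06,0,0, 0,0.001,-0.06,0,0, 0,0.001,-0.06,0,0, 0,0,-0.010,0,0, 0,0,0,0,0]'
```

```text
time: 27.2
tool_pos: [0.5313, -0.0262, 0.1309]
tool_rot: [-3.126, 0.052, -3.104]
contact_force: [-0.3, -0.2, -0.4]
opening: 0.0006
```

```bash
python3 -m creep '[0,0.003,-0.001,-0.002,0, 0,0.003,0,-0.001,0, 0,0.003,0,0,0]'
```

```text
time: 27.58
tool_pos: [0.5408, -0.0236, 0.1278]
tool_rot: [-3.127, 0.052, -3.099]
contact_force: [-0.2, 0.5, 0.1]
opening: 0.0004
```

```bash
python3 -m creep '[0,0.003,0,-0.001,0, 0,0.003,0,0,0]'
```

```text
time: 27.82
tool_pos: [0.5468, -0.0226, 0.1265]
tool_rot: [-3.127, 0.051, -3.098]
contact_force: [-3.4, -0.9, 1.9]
opening: 0.0005
```

```bash
python3 -m creep '[0,0.002,0,-0.0005,0, 0,0.002,0,0,0]'
```

```text
time: 28.08
tool_pos: [0.5503, -0.0225, 0.1259]
tool_rot: [-3.127, 0.049, -3.097]
contact_force: [-2.9, 0.3, 1.4]
opening: 0.0008
```

```bash
python3 -m creep '[0,0.002,0,-0.0003,0, 0,0.002,0,0,0]'
```

```text
time: 28.32
tool_pos: [0.5527, -0.0226, 0.1255]
tool_rot: [-3.127, 0.044, -3.098]
contact_force: [-12.3, -1.0, 9.5]
opening: 0.0005
```

```bash
python3 -m creep '[0,0.002,0,0,0, 0,0.002,0,0,0]'
```

```text
time: 28.58
tool_pos: [0.5527, -0.0226, 0.1255]
tool_rot: [-3.128, 0.035, -3.098]
contact_force: [-11.2, -0.4, 10.0]
opening: 0.0001
```

```bash
python3 -m creep '[0,0.002,0,0,0, 0,0.002,0,0,0]'
```

```text
time: 28.82
tool_pos: [0.5529, -0.0226, 0.1256]
tool_rot: [-3.129, 0.025, -3.098]
contact_force: [-11.6, -1.1, 9.4]
opening: 0.0007
```

```bash
python3 -m creep '[0,-0.014,0,0.004,0, 0,-0.002,0.05,0,0, 0,-0.002,0.06,0,0, 0,-0.002,0.06,0,0, 0,-0.002,0.06,0,0, 0,0,0.006,0,0, 0,0,0,0,0]'
```

```text
time: 29.7
tool_pos: [0.5312, 0.2189, 0.1316]
tool_rot: [-3.131, 0.038, -3.102]
contact_force: [0.3, 0.4, -0.8]
opening: 0.0005
```

```bash
python3 -m creep '[0,0.003,0,-0.002,0, 0,0.003,0,-0.001,0]'; python3 - <<'E'
from h import *
T=read_camera('top');S=read_camera('scene')
cv2.imwrite('pics/t7.png',cv2.resize(T['image'][160:300,150:300,::-1],None,fx=4,fy=4,interpolation=2))
cv2.imwrite('pics/s7.png',cv2.resize(S['image'][100:260,160:340,::-1],None,fx=4,fy=3.7,interpolation=2))
for lo,hi,n in(((0,0,0),(180,255,80),'knob'),):
  for ce,st in blobs(mask(T,lo,hi),5)[0]:
    if 165<ce[0]<285 and 190<ce[1]<260: print(n,ce,st,ray(T,*ce,.126))
E
```

```text
time: 29.95
tool_pos: [0.538, 0.2165, 0.1286]
tool_rot: [-3.13, 0.038, -3.104]
contact_force: [0.0, 0.0, 0.4]
opening: 0.0002
knob [194.06 216.76] [169 187  44  48 662] [0.55727832 0.18539996 0.126     ]
knob [265.2  211.24] [263 209   5   6  25] [ 0.56899427 -0.03148559  0.126     ]
knob [192.95 244.75] [183 230  17  38 140] [0.47203779 0.18853521 0.126     ]
```

View pics/t7.png

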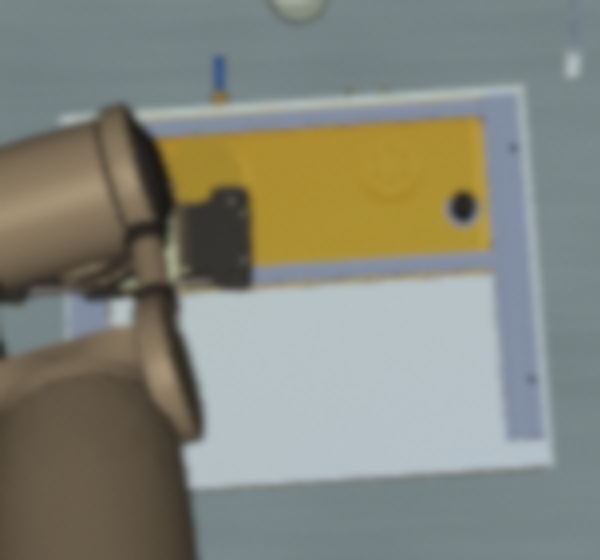

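View pics/s7.png

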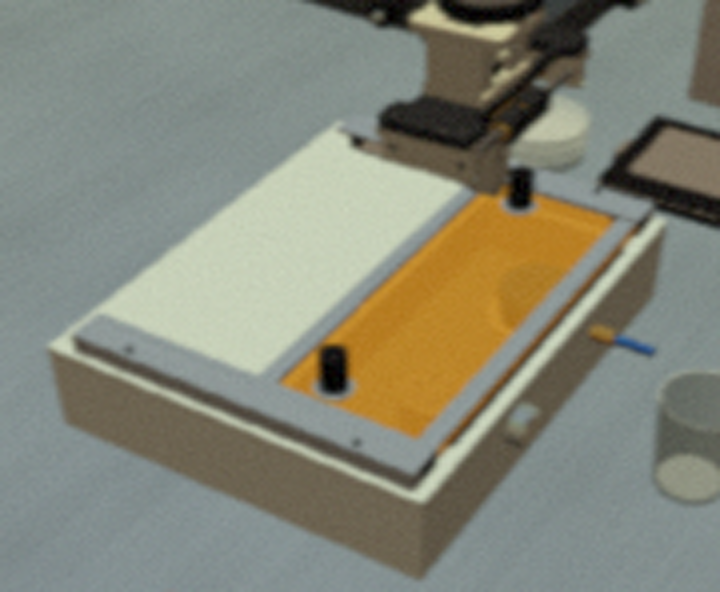

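The pictures show the cover at the far end. The right knob has travelled 91 mm and the carrier shows as a disc through the plate. Now I'll test the left end.

```bash
python3 -m creep '[0,0.003,0.003,-0.001,0, 0,0.002,0,0,0]'
```

```text
time: 30.3
tool_pos: [0.5421, 0.2191, 0.1274]
tool_rot: [-3.131, 0.035, -3.106]
contact_force: [-10.8, 1.8, 6.1]
opening: 0.0006
```

```bash
python3 -m creep '[0,0.002,0,-0.0005,0, 0,0.002,0,0,0]'
```

```text
time: 30.55
tool_pos: [0.5422, 0.2191, 0.1267]
tool_rot: [-3.13, 0.025, -3.106]
contact_force: [-9.0, -0.4, 6.5]
opening: 0.0008
```

```bash
python3 -m creep '[0,0.002,0,0.0003,0, 0,0.002,0,0,0]'
```

```text
time: 30.8
tool_pos: [0.5423, 0.2191, 0.1269]
tool_rot: [-3.129, 0.016, -3.105]
contact_force: [-7.9, -0.1, 6.8]
opening: 0.0005
```

```bash
python3 -m creep '[0,-0.015,0,0.01,0, 0,-0.02,-0.03,0.05,0, 0,-0.02,-0.05,0.05,0, 0,-0.02,-0.04,0.04,0, 0,0,0,0,0]'; python3 - <<'E'
from h import *
T=read_camera('top');W=read_camera('wrist');S=read_camera('scene')
cv2.imwrite('pics/t8.png',cv2.resize(T['image'][160:300,150:300,::-1],None,fx=4,fy=4,interpolation=2))
cv2.imwrite('pics/w8.png',W['image'][:,:,::-1])
cv2.imwrite('pics/s8.png',cv2.resize(S['image'][100:260,200:350,::-1],None,fx=4,fy=3.7,interpolation=2))
for c in (T,):
  for ce,st in blobs(mask(c,(0,0,0),(180,255,80)),5)[0]:
    if 165<ce[0]<285 and 190<ce[1]<260: print(ce,st,ray(c,*ce,.126))
E
```

```text
time: 31.42
tool_pos: [0.4661, 0.1037, 0.2755]
tool_rot: [-3.128, 0.02, -3.103]
contact_force: [0.7, -0.4, 0.1]
opening: 0.0005
[234.31 237.08] [192 208  59  46 719] [0.4922769  0.06368115 0.126     ]
[265.2  211.24] [263 209   5   6  25] [ 0.56899427 -0.03148559  0.126     ]
[177.69 213.56] [177 211   3   8  16] [0.56839095 0.23547971 0.126     ]
[167.76 231.66] [167 224   3  18  29] [0.51350882 0.26512477 0.126     ]
[179.61 252.02] [172 247  18  10 103] [0.45112254 0.2286037  0.126     ]
```

View pics/t8.png

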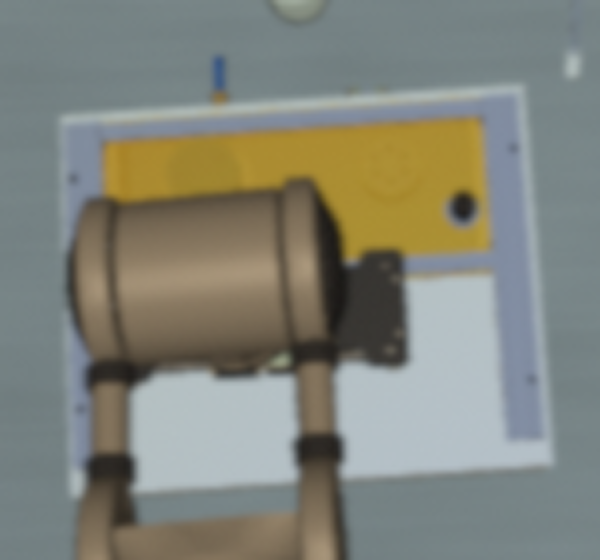

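View pics/w8.png

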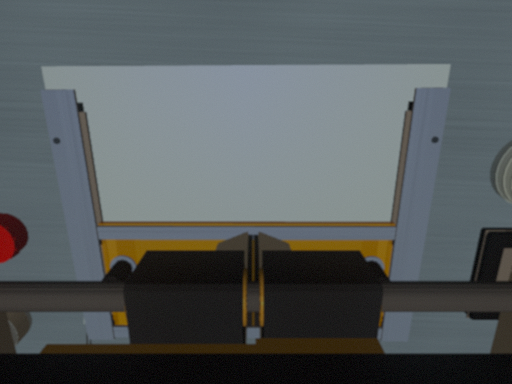

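View pics/s8.png

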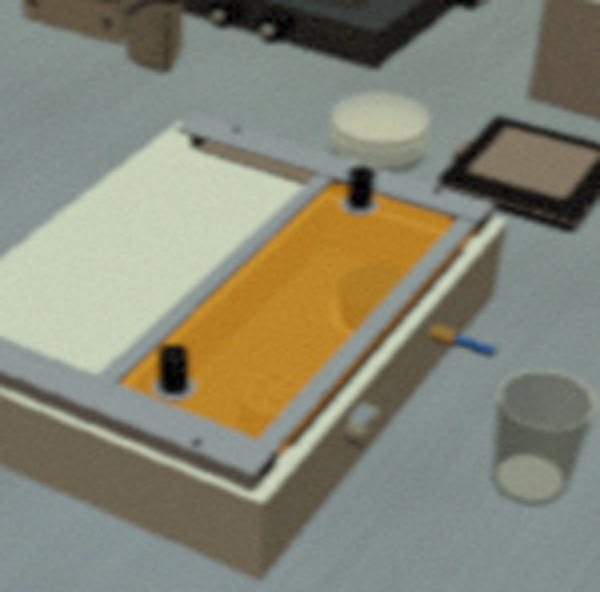

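The wrist view shows the dock's rear edge at about row 66 and the cover's rear edge at about row 223, looking parallel. I'll measure the angle between them.

```bash
python3 - <<'E'
from h import *
W=read_camera('wrist');g=cv2.GaussianBlur(cv2.cvtColor(W['image'],cv2.COLOR_RGB2GRAY),(3,3),0).astype(float)
def edge(us,v0,v1,sign):
    o=[]
    for u in us:
        d=sign*np.diff(g[v0:v1,u]);k=int(np.argmax(d))
        if 0<k<len(d)-1:
            a,b,c=d[k-1:k+2];k+=0.5*(a-c)/(a-2*b+c) if a-2*b+c else 0
        o.append((u,v0+k+.5))
    return np.array(o)
def fit(E,z):
    P=np.array([ray(W,u,v,z) for u,v in E]); p=np.polyfit(P[:,1],P[:,0],1)
    r=P[:,0]-np.polyval(p,P[:,1]);k=abs(r-np.median(r))<.0012
    p=np.polyfit(P[k,1],P[k,0],1);return p,k.mean(),np.std(P[k,0]-np.polyval(p,P[k,1]))
for nm,us,v0,v1,s,z in(('dock rear',range(95,400,3),55,80,1,.08),('cover rear',range(108,390,3),212,232,-1,.092),('strip inner',list(range(110,210,2))+list(range(300,385,2)),232,250,-1,.092)):
    E=edge(us,v0,v1,s);p,k,sd=fit(E,z);print(nm,'yaw',-p[0],'x@y=.22,-.03',np.polyval(p,[.22,-.03]),k,sd)
E
```

```text
dock rear yaw 0.04356038852031714 x@y=.22,-.03 [0.36230179 0.37319189] 1.0 9.79623369762969e-05
cover rear yaw 0.04309391271464176 x@y=.22,-.03 [0.50989878 0.52067226] 1.0 6.934750800699332e-05
strip inner yaw 0.04723378959199066 x@y=.22,-.03 [0.53771763 0.54952608] 0.6774193548387096 5.391475111432073e-17
```

The cover's rear edge is parallel to the dock to about 0.1 mm over its width, and both ends stall. It is therefore home at both ends. Now the seating press, at the right knob.

```bash
python3 -m creep '[0,0.015,-0.04,-0.03,0, 0,0.02,-0.045,-0.04,0, 0,0.02,-0.035,-0.03,0, 0,0.005,-0.003,-0.01,0, 0,0,0,0,0]'
```

```text
time: 32.25
tool_pos: [0.5264, -0.0149, 0.1514]
tool_rot: [-3.132, 0.003, -3.092]
contact_force: [-0.7, -0.3, -0.4]
opening: 0.0003
```

```bash
python3 -m creep '[0,0.005,-0.007,-0.017,-0.01, 0,0.004,-0.002,-0.007,0, 0,0,0,0,0]'
```

```text
time: 32.62
tool_pos: [0.536, -0.0219, 0.1268]
tool_rot: [-3.132, 0.004, -3.099]
contact_force: [-0.5, 0.1, 0.6]
opening: 0.0003
```

```bash
python3 -m creep '[0,0.006,0,0,0, 0,0.004,0,0,0]'
```

```text
time: 32.88
tool_pos: [0.5468, -0.0214, 0.1278]
tool_rot: [-3.132, 0.006, -3.098]
contact_force: [0.4, 0.6, -0.3]
opening: 0.0006
```

```bash
python3 -m creep '[0,0.004,0,0,0, 0,0.002,0,0,0, 0,0.001,0,0.0005,0]'
```

```text
time: 33.25
tool_pos: [0.5528, -0.0214, 0.1284]
tool_rot: [-3.132, 0.002, -3.098]
contact_force: [-5.1, -0.7, -0.2]
opening: 0.0
```

```bash
python3 -m creep '[0,0.002,0,0.001,0, 0,0.002,0,0.001,0]'
```

```text
time: 33.5
tool_pos: [0.5531, -0.0214, 0.1286]
tool_rot: [-3.133, -0.008, -3.098]
contact_force: [-7.0, -1.8, -1.3]
opening: 0.0001
```

```bash
python3 -m creep '[0,0.003,0,0.0005,0, 0,0.003,0,0.0005,0]'
```

```text
time: 33.75
tool_pos: [0.5535, -0.0214, 0.1284]
tool_rot: [-3.134, -0.022, -3.099]
contact_force: [-13.4, -1.5, 7.0]
opening: 0.0004
```

```bash
python3 -m creep '[0,0.004,0,0.0005,0, 0,0.004,0,0.0005,0]'
```

```text
time: 34.0
tool_pos: [0.5538, -0.0214, 0.1286]
tool_rot: [-3.135, -0.042, -3.099]
contact_force: [-16.1, -1.3, 7.9]
opening: 0.0007
```

```bash
python3 -m creep '[0,0.0038,0,0.0008,0, 0,0.0038,0,0.0008,0]'
```

```text
time: 34.25
tool_pos: [0.5539, -0.0214, 0.129]
tool_rot: [-3.137, -0.06, -3.099]
contact_force: [-13.5, -1.0, 4.5]
opening: 0.0007
```

```bash
python3 -m creep '[0,0.0038,0,0.0008,0, 0,0.0038,0,0.0008,0]'
```

```text
time: 34.5
tool_pos: [0.5541, -0.0214, 0.1292]
tool_rot: [-3.139, -0.079, -3.099]
contact_force: [-12.8, -1.7, 5.1]
opening: 0.0004
```

```bash
python3 -m creep '[0,0.0045,0,0.0005,0, 0,0.0045,0,0.0005,0]'
```

```text
time: 34.75
tool_pos: [0.5544, -0.0214, 0.1292]
tool_rot: [-3.14, -0.101, -3.1]
contact_force: [-17.8, -1.6, 8.8]
opening: 0.0005
```

```bash
python3 -m creep '[0,0.0045,0,0.0005,0, 0,0.0045,0,0.0005,0]'
```

```text
time: 35.0
tool_pos: [0.5545, -0.0214, 0.1295]
tool_rot: [3.141, -0.124, -3.1]
contact_force: [-17.9, -1.8, 7.7]
opening: 0.0003
```

The press was held for about 1.25 s at 13–18 N. Retreating and checking.

```bash
python3 -m creep '[0,-0.012,0,0,0, 0,-0.02,0,0.01,0, 0,-0.03,0,0.05,0, 0,-0.03,0.04,0.05,0, 0,-0.02,0.04,0.04,0, 0,0,0.035,0,0, 0,0,0,0,0]'; python3 - <<'E'
from h import *
T=read_camera('top');W=read_camera('wrist');S=read_camera('scene')
cv2.imwrite('pics/w9.png',W['image'][:,:,::-1]);cv2.imwrite('pics/s9.png',S['image'][:,:,::-1])
cv2.imwrite('pics/t9.png',cv2.resize(T['image'][150:300,150:410,::-1],None,fx=3,fy=3,interpolation=2))
E
```

```text
time: 35.88
tool_pos: [0.4455, 0.0919, 0.2796]
tool_rot: [3.139, -0.112, -3.102]
contact_force: [-0.3, 0.4, -0.5]
opening: 0.0003
```

View pics/w9.png

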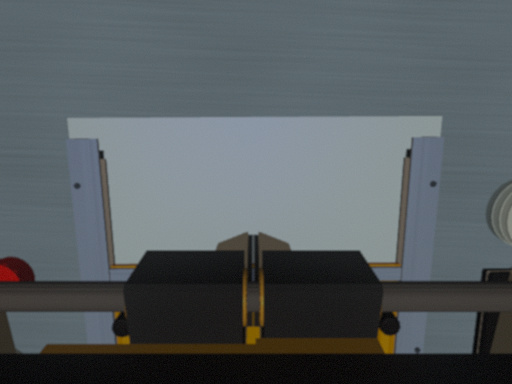

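View pics/s9.png

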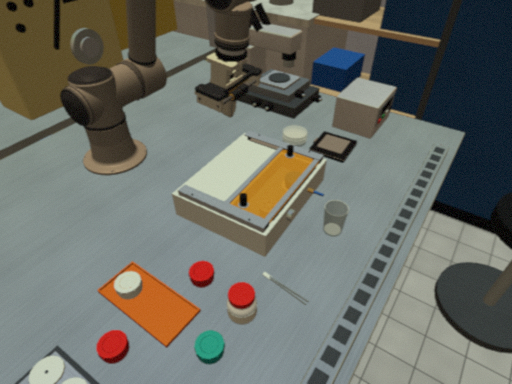

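View pics/t9.png

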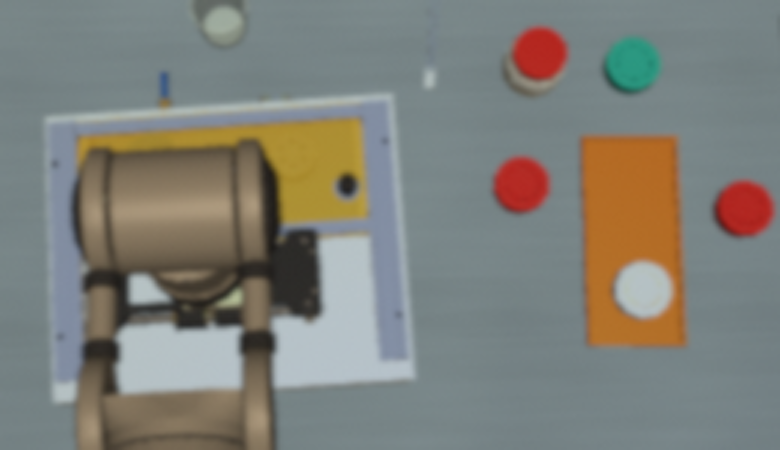

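```bash
python3 - <<'E'
from h import *
W=read_camera('wrist');g=cv2.GaussianBlur(cv2.cvtColor(W['image'],cv2.COLOR_RGB2GRAY),(3,3),0).astype(float)
def fit(us,v0,v1,s,z):
    P=[]
    for u in us:
        d=s*np.diff(g[v0:v1,u]);k=int(np.argmax(d))
        if 0<k<len(d)-1:
            a,b,c=d[k-1:k+2];k+=0.5*(a-c)/(a-2*b+c)
        P.append(ray(W,u,v0+k+.5,z))
    P=np.array(P);p=np.polyfit(P[:,1],P[:,0],1);r=P[:,0]-np.polyval(p,P[:,1]);k=abs(r-np.median(r))<.0015
    p=np.polyfit(P[k,1],P[k,0],1);return p,k.mean()
for nm,us,v0,v1,s,z in(('dock',range(112,400,3),107,130,1,.08),('cover',list(range(120,212,2))+list(range(296,392,2)),257,275,-1,.092)):
    p,k=fit(us,v0,v1,s,z);print(nm,-p[0],np.polyval(p,[.22,-.03]),k)
E
```

```text
dock 0.043351347278867636 [0.36230799 0.37314583] 1.0
cover 0.04305455861733486 [0.50958226 0.5203459 ] 0.3723404255319149
```

```bash
python3 -c "
from cell import workorder,telemetry
s=telemetry.observe();print(s['time'],s['contact_force'])
print(workorder.hand_in())"
```

```text
36.075 [-0.50436047  0.16610845 -0.0839789 ]
the job is handed in; nothing more can be done
None
```

I set the blue-lidded carrier on the round white pad, shut the cover fully, seated it with one last press, and handed the job in at 36 s. No verdict came back.

- **Carrier:** it was released only after it touched the pad. It sits about 2 mm from the pad's centre and shows through the shut cover in its place.
- **Cover:** I walked it shut with alternating pushes at the two knobs. No force reading passed about 20 N in total, but readings come only at the end of each short move, so brief peaks between them were not seen.
- **Home against the stops:** I judged this from both ends stalling, the right knob having travelled 91 mm, and the cover's rear edge lying parallel to the dock to about 0.1 mm. I did not see the contact at the stops directly.
- **Seating press:** it was made at the right knob and held for about 1.25 s. Readings ran 13–18 N along the closing direction, with some upward friction (5–9 N) besides, so it was not a steady 15 N.
- **Everything else:** nothing looked moved in the last pictures; I checked by eye, not by measurement. The arm was clear of everything, with a force reading near zero.
- **Weaker checks:** the last edge fit used only 37% of its points because the gripper hid part of the edge, but it agreed with the earlier full fit to 0.4 mm. The top and scene views had disagreed by 5–9 mm on the knobs, so I relied on the wrist camera and the contact forces.

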